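# Lock a water filter's collar with a pin key

### The arm

A 6-joint arm with a two-finger parallel gripper is mounted at the origin on the work surface. World frame = base frame: x ahead of the robot, y to its left, z up, the work surface at z = 0. Lengths are in m, angles in rad, forces in N, time in s.
With the tool pointing down it reaches from about 0.35 to 0.975 m from the base axis. Payload 4.9 kg.
Tool frame: the origin (TCP) lies midway between the tips of the shut fingers; the grasp point (between the pads) lies 19 mm behind it; z points along the fingers, y is the line along which they close (so a half turn about z gives the same grasp; the last joint's range is limited). The gripper opens to 85 mm and grips with 20 to 120 N. Pads are 22 mm wide; open, the fingers measure 114 mm over their backs; the gripper's body (76 mm by 85 mm) begins 54 mm behind the grasp point. The pads swing forward as they close: fully open they stand 13 mm farther back than shut.
Start: joints at [-1.443, 0.053, 1.613, -0, 1.476, -0.119], TCP at [0.153, -0.606, 0.193] pointing down, gripper open.
Joint ranges: [-3.01, 3.01], [-1.01, 2.22], [0.06, 2.58], [-1.02, 4.17], [0.09, 2.62], [-3.14, 3.14]. Speed limits (rad/s): [2.57, 2.57, 3.14, 3.14, 3.14, 3.14].

### API

Orientations are given as a rotation vector (axis times angle).
In Python, from station import ctrl, optics, job gives the robot as it stands.
- The arm moves only by the shell command python3 -m jog 'ROWS' [OPENING] [FORCE]. ROWS is JSON, a list of rows, each a list of 2 entries, a list of its own where there are three numbers: the shift along the tool's x, y, z in m, then the turn, a rotation vector about the tool's x, y, z in rad. A call has 1 to 5 rows; each row is the pose to reach, as a shift and turn from the pose commanded when the call began, along the tool's axes at that moment; what a row does not reach only later rows make up. A row lasts 1/10 s, in which the tool goes at most 50 mm and 8.59 degrees, less where a joint would pass 70% of its speed; a pose out of reach is approached as far as the arm can. A call with a gripper value outside its range is refused whole. OPENING is the opening, from 0 (shut) to 1 (fully open), set as the call begins (- or left out, the last holds). The fingers move at their own pace and stop on an object; FORCE is the grip in N (left out, the last holds). Time passes only in rows, so rows that repeat a pose let the fingers close. It gives the time, the measured TCP pose, the force, the opening and the grip force at its end, in the units of the state.
- ctrl.get_obs(): the state, without advancing time (a new reading comes with each control period).
- optics.get_image(name): name is "side" or "top"; returns a dict with "image" (400x640x3 uint8, blue, green, red), "fx", "fy", "cx", "cy" (pixels), "rvec" (rotation vector, rad) and "tvec" (3), from world to camera coordinates, as OpenCV has them. Camera axes: x right, y down, z forward; pixel columns grow to the right and rows downward; lengths in m; the calibration is good to about 2 mm. A picture is of the moment at which its call begins. There is no depth.
- job.finish_job(): hands the job in; it is judged then, once.
The state is a dict: "t": time; "q": joint angles; "dq": joint speeds; "effort": joint torques, N m; "tool_pos": TCP position; "tool_rot": TCP orientation; "contact_force": force on the tool from outside, world axes, zero at the start; "wrist_torque": the same for the moment, N m; "opening": finger opening in m; "grip_force": force on a finger pad.
Only numpy, scipy, OpenCV 4.12 (cv2) and the standard library are available. Lean on these libraries where they do the work, as an engineer would, in place of code of your own. Each camera call takes 0.05 s, during which the arm holds its last target. There are 200 camera calls.

### The job

Lock the blue collar of the water filter with the pin key: fit both prongs of the key fully into the collar's two holes, pressing only lightly so that the seal is not crushed, and only then turn the collar clockwise until it comes up against its stop. Then set the key gently back in its wooden cradle the way it lay at the start, prongs hanging in the trough, and let go; leave everything else where it is.

Things in the scene. Friction and masses are not known exactly. Their poses are not given: they have to be found in the camera images.
- filter: Under-sink water filter, fixed: a white canister about 94 mm across on a 150 mm square, 18 mm thick plywood board, with a blue collar 104 mm across on top and a brass port on either side along its y axis. Origin: centre of the board's underside, on the table; z up.
- collar_axis (a point): Centre of the collar's flat top face (radius 42 mm, inside a rim 1.5 mm higher), on its vertical axis, 130 mm above the table. The point belongs to the fixed canister: its axes are those of filter and do NOT turn with the collar. The face has two round holes facing each other across the axis, 11 mm in diameter, 10 mm deep, centres 26 mm from the axis.
- hole_floor (a point): Point on the collar's axis at the depth of the holes' floors, 10 mm below collar_axis, same fixed axes. The angle of the holes is not measured; find it by feel or by eye. At the start the line through both holes lies anywhere from 0.15 rad clockwise to 0.85 rad anticlockwise, seen from above, of this point's x axis.
- collar (a joint): Turn of the blue collar in rad, growing clockwise seen from above (tightening). It starts between 0 and 0.15; the hard stop, where it is locked, is at 0.8. It is stiff (about 0.25 N m to move it) and stays where it is left. The value does not tell where the holes are.
- seal (a joint): How far the collar is pushed down on its rubber seal, in m: 0 when free (its own weight gives about 0.0003), 1 mm for every 6 N of downward push. More than 4 mm (24 N) crushes the seal.
- key: Loose pin key, 160 g: flat steel bar 100 x 22 x 8 mm along x; upright orange grip plate on it, 50 mm long (x), 16 mm thick (y), top 60 mm above the bar's underside; two steel prongs pointing down, 8 mm thick, 14 mm long, 52 mm apart, tips tapered. Origin: centre of the bar's underside, z up. Grip the plate across its thickness, 35 to 40 mm above the origin. Starts in the cradle.
- prong_a (a point): Tip of the prong at the +x end of the key (26 mm along x, 14 mm below the origin).
- prong_b (a point): Tip of the prong at the -x end of the key (-26 mm along x, 14 mm below the origin).
- cradle: Wooden cradle, fixed, 132 x 70 mm: two flat rails, tops 30 mm above the table, with a 76 mm wide trough (along x) between them where the prongs hang; lips 8 mm higher at the outer ends leave 120 mm for the bar. Key in place: bar along the cradle's x axis (either way round) on both rails, its origin 30 mm above the cradle's. Origin: centre of the underside, z up.
- laser: Bystander: black and teal laser measure lying flat, loose, 105 x 40 x 24 mm; origin under its centre.
- driver: Bystander: screwdriver, loose, about 200 mm long, origin on its underside.
- mug: Bystander: white mug, loose, 80 mm across, 95 mm tall; origin under its centre.
- gasket: Bystander: brick-red rubber ring lying flat, loose, 90 mm across, 8 mm thick; origin under its centre.
- cartridge: Bystander: white filter cartridge standing upright, loose, 64 mm across, 127 mm tall; origin under its centre.
- elbow: Bystander: small brass fitting standing upright, loose, 34 mm across, 46 mm tall; origin under its centre.
- tiles: Bystander: stack of five sage-green tiles, 100 x 200 x 45 mm, heavy but loose; origin under its centre.
Not all that is in view belongs to the job. Of the things shaped like the cradle, the wooden one is meant.

How it is judged:
On the way, in this order (a step that is already met when the one before it is completed fails the run):
1. both prongs are in the collar's holes, at least 6 mm deep (z of each of prong_a, prong_b in the frame of collar_axis below -0.006 m and horizontal distance between prong_a and collar_axis between 0.021 and 0.031 m and horizontal distance between prong_b and collar_axis between 0.021 and 0.031 m), for 0.2 s.
2. the collar is turned clockwise against its stop (within 0.04 rad) with both prongs still in its holes (value of joint collar above 0.76 rad and z of each of prong_a, prong_b in the frame of collar_axis below -0.005 m and horizontal distance between prong_a and collar_axis between 0.021 and 0.031 m and horizontal distance between prong_b and collar_axis between 0.021 and 0.031 m), for 0.2 s.
At the end, for the whole second after the job is handed in: The collar is locked (collar above 0.76 of 0.8); the key rests in the cradle, upright within 0.08 rad, its bar within 0.2 rad of the cradle's x axis, its origin within 12 mm along x and 25 mm along y of the cradle's centre and 27 to 34 mm above the cradle's origin, still and released (value of joint collar above 0.76 rad and x of key in the frame of cradle between -0.012 and 0.012 m and y of key in the frame of cradle between -0.025 and 0.025 m and z of key in the frame of cradle between 0.027 and 0.034 m and angle between key's own z axis and vertical below 0.08 rad and angle between the x axis of key and the x axis of cradle, either way round below 0.2 rad and linear speed of key below 0.02 m/s and contact force between the fingers and key below 0.1 N); the robot touches nothing.
It fails at once if the collar is pressed down hard enough to crush its seal (more than 4 mm) (value of joint seal above 0.004 m).
It fails at once if the collar is turned while the prongs are not both in its holes (velocity of joint collar above 0.2 rad/s and z of any of prong_a, prong_b in the frame of collar_axis above -0.002 m).
It fails at once if the key is dropped or thrown down (faster than 0.5 m/s untouched) (linear speed of key above 0.5 m/s and contact force between the fingers and key below 0.1 N).
It fails at once if a bystander is moved by more than 20 mm (distance of any of laser, driver, mug, gasket, cartridge, elbow, tiles from where it was at the start of the episode above 0.02 m).
It also fails if it takes over 72 s, if anything falls off the work surface, if the arm or the gripper's body presses on something with over 40 N, if the wrist force passes 120 N, or if a joint passes its speed limit or range.

## Working session

There is one attempt and no reset: what is moved stays moved. The work goes in short steps, Python scripts to look and compute and a shell command to move; the robot and the scene stay as the last step left them, time stands still between calls to the robot, and variables do not carry over. Pictures are saved under pics/ and viewed, at most 10 in all, crops included, and the job is handed in when it is done.

```bash
ls; mkdir -p pics; python3 - <<'E'
from station import ctrl, optics
import cv2
o=ctrl.get_obs(); print({k:(v if not hasattr(v,'round') else v) for k,v in o.items()})
for n in("side","top"):
    d=optics.get_image(n); cv2.imwrite(f"pics/{n}0.png",d["image"]); print(n,d["fx"],d["fy"],d["cx"],d["cy"],d["rvec"],d["tvec"])
E
```

```text
pics
{'t': 0.0, 'q': array([-1.44300102e+00,  5.33243667e-02,  1.61427682e+00,  4.23797974e-05,
        1.47601106e+00, -1.19014898e-01]), 'dq': array([ 4.55321842e-04, -1.83062583e-03, -5.00450259e-05,  1.60165659e-03,
       -1.25428499e-03, -9.00256368e-04]), 'effort': array([ 3.49171478e-04, -3.93669283e+01, -3.70179391e+01, -9.88641233e-06,
        6.91876077e-03, -9.69412497e-07]), 'tool_pos': array([ 0.1526105 , -0.60536657,  0.19189351]), 'tool_rot': array([-3.11569800e+00, -3.86450372e-01, -5.23032381e-05]), 'contact_force': array([-0.61370462, -0.19732468,  0.2057654 ]), 'wrist_torque': array([-0.02673223, -0.06307643, -0.00588888]), 'grip_force': 0.0, 'opening': 0.08529743402272177}
side 516.697959763838 516.697959763838 331.42278483890647 194.76493943983135 [ 2.21172754 -0.55675104  0.23979697] [-0.4591987   0.30076211  1.51248043]
top 399.8555575846783 399.8555575846783 317.8575558126778 200.19866310381087 [ 2.0758217  -2.13785286  0.24687395] [0.08706406 0.55690352 1.31786541]
```

View pics/side0.png

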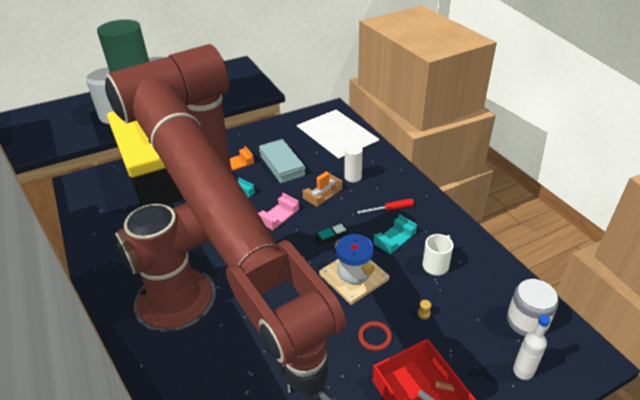

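View pics/top0.png

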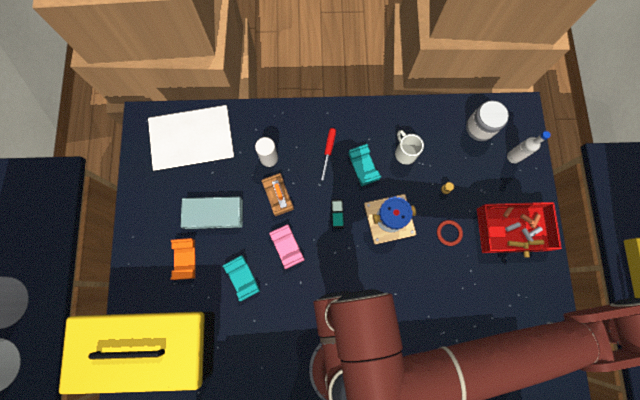

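The side view shows the wooden cradle with the orange key at about (322,188) and the filter's blue collar at (354,248). In the top view they are at (278,193) and (396,212). I'll enlarge these areas.

```bash
cat > h.py <<'E'
import numpy as np, cv2
from station import ctrl, optics
def cam(n):
    d=optics.get_image(n); R=cv2.Rodrigues(np.array(d["rvec"],float))[0]; t=np.array(d["tvec"],float).ravel()
    K=np.array([[d["fx"],0,d["cx"]],[0,d["fy"],d["cy"]],[0,0,1]]); return d["image"],K,R,t
def plane(uv,z,c):
    _,K,R,t=c; uv=np.atleast_2d(np.array(uv,float)); C=-R.T@t
    r=(R.T@np.linalg.inv(K)@np.c_[uv,np.ones(len(uv))].T).T
    return C+r*((z-C[2])/r[:,2])[:,None]
def proj(p,c):
    _,K,R,t=c; return cv2.projectPoints(np.atleast_2d(np.array(p,float)),cv2.Rodrigues(R)[0],t,K,None)[0][:,0]
def tri(u1,c1,u2,c2):
    P=lambda c:c[1]@np.c_[c[2],c[3]]
    X=cv2.triangulatePoints(P(c1),P(c2),np.array(u1,float).reshape(2,1),np.array(u2,float).reshape(2,1)).ravel(); return X[:3]/X[3]
E
python3 - <<'E'
import cv2,numpy as np
s=cv2.imread("pics/side0.png");t=cv2.imread("pics/top0.png")
f=lambda i,x,y,w,h:cv2.resize(i[y:y+h,x:x+w],(400,300),interpolation=cv2.INTER_CUBIC)
cv2.imwrite("pics/crop0.png",np.vstack([np.hstack([f(t,246,168,64,48),f(t,360,188,64,48)]),np.hstack([f(s,290,164,64,48),f(s,322,225,64,48)])]))
E
```

```text
(no output)
```

View pics/crop0.png

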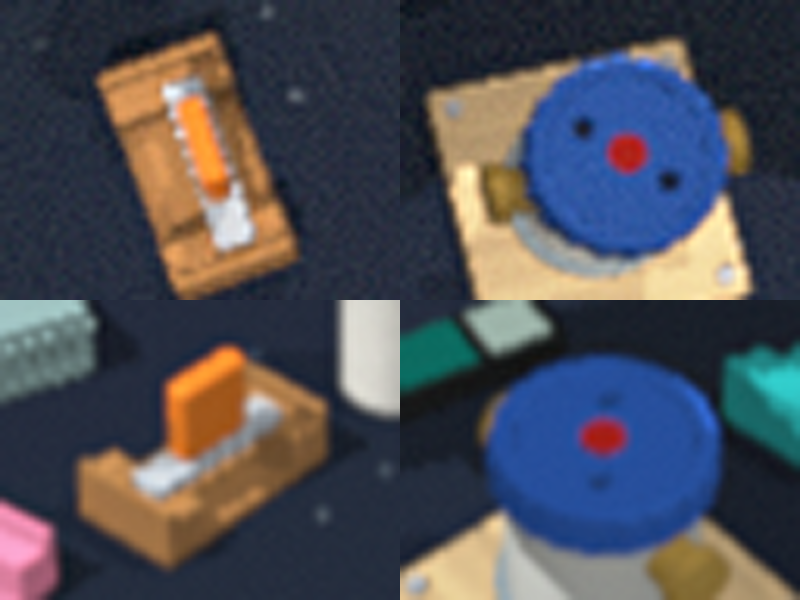

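The crops show the key's bar and orange plate in the wooden cradle. In the top view the two dark holes are at about (389.3,208.3) and (403.0,216.8), on either side of the red dot at (396.3,212.5). Next I'll measure by mask.

```bash
cat > m.py <<'E'
from h import *
def cent(m,x0,y0,x1,y1,w=None):
    ys,xs=np.nonzero(m[y0:y1,x0:x1]); 
    if w is None: return np.array([xs.mean()+x0,ys.mean()+y0]),len(xs)
    ww=w[y0:y1,x0:x1][ys,xs]; return np.array([(xs*ww).sum()/ww.sum()+x0,(ys*ww).sum()/ww.sum()+y0]),len(xs)
def holes(c,z=0.130):
    im=c[0].astype(float); b,g,r=im[...,0],im[...,1],im[...,2]
    p=proj([cc for cc in [COL]],c)[0]
    return b,g,r,p
E
python3 - <<'E'
from m import *
T=cam("top");S=cam("side")
def hsv(c):return cv2.cvtColor(c[0],cv2.COLOR_BGR2HSV).astype(int)
def rng(h,lo,hi):return np.all((h>=lo)&(h<=hi),axis=2)
ht,hs=hsv(T),hsv(S)
for nm,c,h,b in(("top",T,ht,(360,185,424,240)),("side",S,hs,(325,225,385,270))):
    red=rng(h,(0,150,100),(6,255,255))|rng(h,(172,150,100),(180,255,255))
    u,n=cent(red,*b); print(nm,"red",u,n,plane(u,.13,c)[0])
    blue=rng(h,(100,130,60),(125,255,255)).astype(np.uint8)
    x0,y0,x1,y1=b; m=np.zeros_like(blue); m[y0:y1,x0:x1]=blue[y0:y1,x0:x1]
    cs,_=cv2.findContours(m,cv2.RETR_EXTERNAL,cv2.CHAIN_APPROX_NONE); k=max(cs,key=cv2.contourArea)
    pts=plane(k[:,0],.1315,c); print(" collar circ",cv2.minEnclosingCircle(pts[:,:2].astype(np.float32)))
    if nm=="top": ur=u
    else: print("tri red",tri(ur,T,u,S))
# holes: darkness weighted
V=T[0].max(axis=2).astype(float)
for x,y in((389,208),(403,217)):
    w=np.clip(110-V,0,None); u,n=cent(w>0,x-3,y-3,x+4,y+4,w); print("hole",u,n,plane(u,.129,T)[0])
# cradle
wood=rng(ht,(8,90,60),(18,210,255))
m=np.zeros(V.shape,np.uint8); m[165:222,255:300]=wood[165:222,255:300]
bar=rng(ht,(0,0,130),(180,60,255)); org=rng(ht,(5,215,150),(18,255,255))
mb=np.zeros_like(m); mb[172:216,262:294]=bar[172:216,262:294]
mo=np.zeros_like(m); mo[172:216,262:294]=org[172:216,262:294]
for nm,mm,z in(("cradle",cv2.morphologyEx(m|mb|mo,cv2.MORPH_CLOSE,np.ones((3,3))),.034),("bar",mb|mo,.038),("grip",mo,.09),):
    cs,_=cv2.findContours(mm,cv2.RETR_EXTERNAL,cv2.CHAIN_APPROX_NONE);k=max(cs,key=cv2.contourArea)
    pts=plane(k[:,0],z,T)[:,:2]; r=cv2.minAreaRect((pts*1000).astype(np.float32)); bx=cv2.boxPoints(r)
    print(nm,r); print(bx.round(0).tolist(), mm.sum())
np.set_printoptions(linewidth=200)
# bar ends
ys,xs=np.nonzero(mb); print(list(zip(xs,ys)))
E
```

```text
top red [396. 212.] 21 [ 0.49706661 -0.18198648  0.13      ]
 collar circ ((0.49573442339897156, -0.18016625940799713), 0.05508628115057945)
side red [354.38095238 246.42857143] 21 [ 0.50021069 -0.18125604  0.13      ]
 collar circ ((0.49508586525917053, -0.18829992413520813), 0.06293708086013794)
tri red [ 0.49849674 -0.18225927  0.13128462]
hole [388.79130435 208.09565217] 7 [ 0.51092469 -0.15956403  0.129     ]
hole [402.60180995 216.48868778] 6 [ 0.48177526 -0.20260919  0.129     ]
cradle ((592.8988037109375, 213.67465209960938), (144.81996154785156, 73.6579818725586), 19.50982093811035)
[[512.0, 224.0], [537.0, 155.0], [673.0, 203.0], [649.0, 273.0]] 807
bar ((561.0371704101562, 195.43270874023438), (34.219993591308594, 23.259843826293945), 17.27134132385254)
[[541.0, 201.0], [548.0, 179.0], [581.0, 189.0], [574.0, 212.0]] 87
grip ((565.93701171875, 197.0871124267578), (3.3827531337738037, 3.5414814949035645), 89.44683837890625)
[[564.0, 195.0], [568.0, 195.0], [568.0, 199.0], [564.0, 199.0]] 4
[(np.int64(276), np.int64(180)), (np.int64(277), np.int64(180)), (np.int64(273), np.i
[... 1871 characters left out ...]
.int64(282), np.int64(204)), (np.int64(283), np.int64(204)), (np.int64(284), np.int64(204)), (np.int64(285), np.int64(204)), (np.int64(286), np.int64(204)), (np.int64(280), np.int64(205)), (np.int64(281), np.int64(205)), (np.int64(282), np.int64(205)), (np.int64(283), np.int64(205)), (np.int64(284), np.int64(205)), (np.int64(285), np.int64(205)), (np.int64(286), np.int64(205)), (np.int64(280), np.int64(206)), (np.int64(281), np.int64(206)), (np.int64(282), np.int64(206)), (np.int64(283), np.int64(206)), (np.int64(284), np.int64(206)), (np.int64(285), np.int64(206)), (np.int64(286), np.int64(206)), (np.int64(281), np.int64(207)), (np.int64(282), np.int64(207)), (np.int64(283), np.int64(207))]
```

Hole midpoint is (0.496,-0.181). Spacing comes out at 52.0 mm, which matches the given size, and the hole line is at 0.976 rad in world. Next is a better key pose, plus a helper that gives tool-frame shifts.

```bash
cat >> h.py <<'E'
from scipy.spatial.transform import Rotation as Ro
def go(x,y,z,yaw):
    o=ctrl.get_obs(); R=Ro.from_rotvec(o["tool_rot"]).as_matrix(); p=o["tool_pos"]
    D=np.array([[np.cos(yaw),np.sin(yaw),0],[np.sin(yaw),-np.cos(yaw),0],[0,0,-1]])
    print("t",round(o["t"],2),"pos",p.round(4),"yaw",round(np.arctan2(R[1,0],R[0,0]),4),"F",o["contact_force"].round(2),"M",o["wrist_torque"].round(2),"op",round(o["opening"],4),"shift",(R.T@(np.array([x,y,z])-p)).round(4),"turn",Ro.from_matrix(R.T@D).as_rotvec().round(4))
E
python3 - <<'E'
from h import *
T=cam("top");S=cam("side")
e=plane([[275.1,181.3],[283.4,206.9]],.038,T); d=e[0]-e[1]
print("bar ends",e,e.mean(0),np.linalg.norm(d),np.arctan2(d[1],d[0]))
for n,c,b in(("top",T,(262,172,294,216)),("side",S,(300,165,350,205))):
    im=c[0].astype(int); x0,y0,x1,y1=b; r=im[y0:y1,x0:x1]
    m=((r[...,2]>170)&(r[...,0]<60)&(r[...,2]-r[...,0]>140)).astype(np.uint8)
    k=max(cv2.findContours(m,0,1)[0],key=cv2.contourArea)+[[x0,y0]]
    print(n,m.sum(),k[:,0].tolist())
    if n=="top":
        rr=cv2.minAreaRect((plane(k[:,0],.09,c)[:,:2]*1000).astype(np.float32)); print(rr)
        print(plane(k[:,0],.09,c).mean(0))
go(e.mean(0)[0],e.mean(0)[1],.22,np.arctan2(d[1],d[0]))
E
```

```text
bar ends [[0.6379243  0.21998916 0.038     ]
 [0.54420167 0.19156906 0.038     ]] [0.59106298 0.20577911 0.038     ] 0.09793689068245442 0.2944231039349085
top 39 [[276, 184], [275, 185], [275, 186], [276, 187], [277, 188], [277, 189], [277, 190], [277, 191], [278, 192], [278, 193], [278, 194], [279, 195], [279, 196], [279, 197], [280, 198], [281, 198], [281, 197], [281, 196], [280, 195], [280, 194], [280, 193], [279, 192], [278, 191], [279, 190], [279, 189], [278, 189], [277, 188], [278, 187], [278, 186], [277, 185], [277, 184]]
((588.73046875, 204.22865295410156), (52.22064971923828, 9.56688404083252), 18.85405731201172)
[0.58910699 0.20470965 0.09      ]
side 74 [[325, 172], [324, 173], [323, 174], [322, 174], [321, 175], [320, 175], [319, 176], [318, 176], [317, 177], [317, 178], [317, 179], [317, 180], [317, 181], [317, 182], [317, 183], [318, 184], [318, 185], [318, 186], [318, 187], [319, 188], [319, 187], [320, 186], [319, 185], [319, 184], [319, 183], [319, 182], [319, 181], [320, 180], [321, 179], [322, 178], [323, 177], [324, 177], [325, 176], [326, 176], [327, 175], [328, 174], [328, 173], [327, 172], [326, 172]]
t 0.3 pos [ 0.1526 -0.6058  0.1927] yaw 0.2468 F [-0.17  0.64  0.54] M [0.03 0.01 0.03] op 0.0852 shift [ 0.6234 -0.6799 -0.0268] turn [-0.0006 -0.0001 -0.0476]
```

```bash
python3 -m jog '[[[0.03,-0.03,-0.03],[0,0,0]],[[0.06,-0.065,-0.03],[0,0,0]],[[0.09,-0.1,-0.03],[0,0,0]],[[0.125,-0.135,-0.03],[0,0,0]],[[0.155,-0.17,-0.03],[0,0,0]]]' 1 40
python3 -m jog '[[[0.033,-0.036,0],[0,0,0]],[[0.066,-0.072,0],[0,0,0]],[[0.1,-0.108,0],[0,0,0]],[[0.133,-0.144,0],[0,0,0]],[[0.165,-0.18,0],[0,0,0]]]'
python3 -m jog '[[[0.033,-0.036,0],[0,0,0]],[[0.066,-0.072,0],[0,0,0]],[[0.1,-0.108,0],[0,0,0]],[[0.133,-0.144,0],[0,0,0]],[[0.165,-0.18,0],[0,0,0]]]'
python3 -c "
from h import *
go(.59,.205,.15,.315)"
```

```text
t: 0.8
tool_pos: [0.2622, -0.4016, 0.2232]
tool_rot: [3.117, 0.386, 0.001]
contact_force: [1.1, 0.5, 0.0]
opening: 0.0854
grip_force: 0.0
t: 1.3
tool_pos: [0.378, -0.1867, 0.2234]
tool_rot: [3.117, 0.386, 0.002]
contact_force: [0.5, -0.5, 0.2]
opening: 0.0853
grip_force: 0.0
t: 1.8
tool_pos: [0.4942, 0.0285, 0.2233]
tool_rot: [3.117, 0.387, 0.001]
contact_force: [0.3, 0.6, 0.8]
opening: 0.0853
grip_force: 0.0
t 1.8 pos [0.4942 0.0285 0.2233] yaw 0.2473 F [0.35 0.61 0.83] M [ 0.01 -0.01 -0.03] op 0.0853 shift [ 0.136  -0.1477  0.0734] turn [ 0.0005 -0.0008 -0.0677]
```

```bash
python3 -m jog '[[[0.034,-0.036,0],[0,0,-0.03]],[[0.068,-0.072,0],[0,0,-0.067]],[[0.1,-0.11,0],[0,0,-0.067]],[[0.134,-0.145,0.02],[0,0,-0.067]],[[0.134,-0.146,0.06],[0,0,-0.067]]]'
python3 -m jog '[[[0,0,0],[0,0,0]],[[0,0,0],[0,0,0]]]'
python3 - <<'E'
from h import *
go(.59,.205,.048,.315)
T=cam("top");S=cam("side")
f=lambda i,x,y,w,h:cv2.resize(i[y:y+h,x:x+w],(400,300),interpolation=cv2.INTER_CUBIC)
cv2.imwrite("pics/g1.png",np.hstack([f(T[0],238,162,80,60),f(S[0],280,140,80,60)]))
E
```

```text
t: 2.3
tool_pos: [0.5921, 0.2056, 0.1669]
tool_rot: [-3.1, -0.497, -0.015]
contact_force: [0.4, -0.9, -0.0]
opening: 0.0855
grip_force: 0.0
t: 2.5
tool_pos: [0.5868, 0.2003, 0.1622]
tool_rot: [3.103, 0.491, -0.005]
contact_force: [0.8, -0.9, 0.1]
opening: 0.0857
grip_force: 0.0
t 2.5 pos [0.5868 0.2003 0.1622] yaw 0.3138 F [ 0.76 -0.88  0.06] M [-0.02 -0.03  0.  ] op 0.0857 shift [ 0.0048 -0.0035  0.1142] turn [-0.0001  0.003  -0.0012]
```

View pics/g1.png

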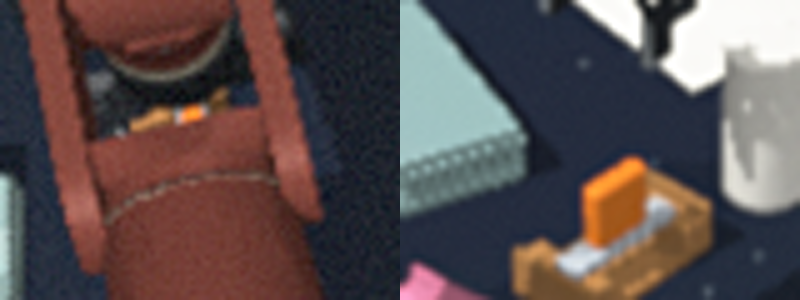

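The gripper hangs above the plate, with the fingertips at about (330,152) in the side view and the plate at (323,180). The arm hides the key from the top camera. I'm descending now, then closing.

```bash
python3 -m jog '[[[0.005,-0.003,0.02],[0,0,0]],[[0.005,-0.003,0.05],[0,0,0]],[[0.005,-0.003,0.08],[0,0,0]],[[0.005,-0.003,0.105],[0,0,0]],[[0.005,-0.003,0.105],[0,0,0]]]'
python3 - <<'E'
from h import *
go(.59,.205,.048,.315)
S=cam("side")
cv2.imwrite("pics/g2.png",cv2.resize(S[0][130:220,270:390],(800,600),interpolation=cv2.INTER_CUBIC))
E
```

```text
t: 3.1
tool_pos: [0.5898, 0.2037, 0.0563]
tool_rot: [3.103, 0.489, -0.007]
contact_force: [-0.8, -0.1, -0.2]
opening: 0.0857
grip_force: 0.0
t 3.1 pos [0.5898 0.2037 0.0563] yaw 0.3124 F [-0.75 -0.11 -0.16] M [-0.03 -0.02  0.01] op 0.0857 shift [ 0.0006 -0.0012  0.0083] turn [-0.0004  0.0043 -0.0026]
```

View pics/g2.png

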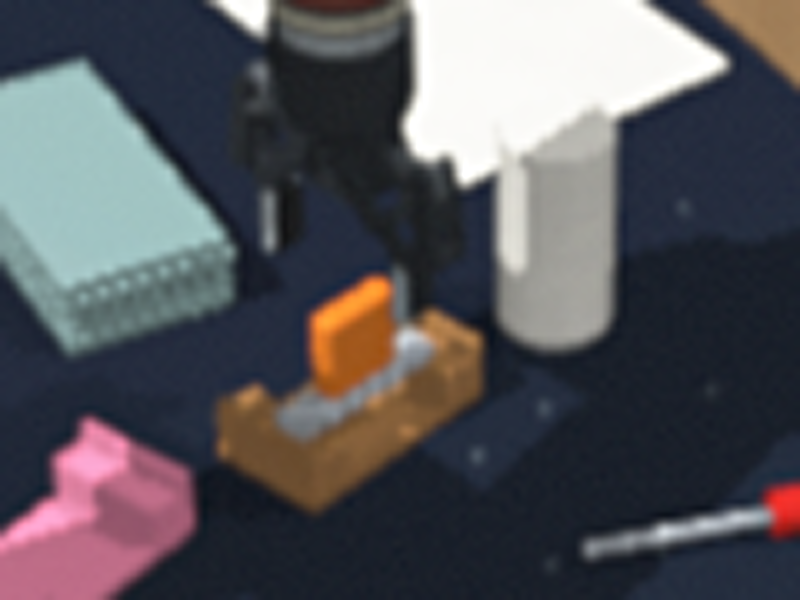

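The key and fingers are clear here, with the open fingertips around crop (280,245) and (410,300). They look higher or farther than the plate, so I'll check by projection.

```bash
python3 - <<'E'
from h import *
S=cam("side");k=800/120
c=lambda p:((proj(p,S)[0]-[270,130])*k).round(0)
p=np.array([.590,.204]); y=np.array([np.sin(.313),-np.cos(.313)]); x=np.array([np.cos(.313),np.sin(.313)])
for z in (.056,.069,.08): print(z,"tips",c([*(p-y*.043),z]),c([*(p+y*.043),z]))
for a in(-.025,.025):
  for b in(-.008,.008): print("plate top",a,b,c([*(p+x*a+y*b),.09]))
for a in(-.05,.05):
  for b in(-.011,.011): print("bar top",a,b,c([*(p+x*a+y*b),.038]))
E
```

```text
0.056 tips [289. 321.] [404. 391.]
0.069 tips [288. 302.] [403. 372.]
0.08 tips [287. 286.] [403. 355.]
plate top -0.025 -0.008 [299. 320.]
plate top -0.025 0.008 [320. 333.]
plate top 0.025 -0.008 [367. 277.]
plate top 0.025 0.008 [388. 290.]
bar top -0.05 -0.011 [264. 417.]
bar top -0.05 0.011 [294. 435.]
bar top 0.05 -0.011 [397. 331.]
bar top 0.05 0.011 [426. 348.]
```

```bash
python3 - <<'E'
from h import *
out=[]
o=ctrl.get_obs(); R=Ro.from_rotvec(o["tool_rot"]).as_matrix(); p=o["tool_pos"]
for n,(x0,y0,w,h) in(("side",(290,100,80,100)),("top",(240,140,80,100))):
    c=cam(n); g=cv2.resize((255*(c[0][y0:y0+h,x0:x0+w]/255.)**.45).astype(np.uint8),(400,500),interpolation=cv2.INTER_CUBIC)
    for b in(-.043,0,.043):
        for zz,col in((0,(0,0,255)),(-.013,(0,255,0)),(-.073,(255,255,0))):
            u=(proj(p+R@[0,b,zz],c)[0]-[x0,y0])*5; cv2.circle(g,tuple(int(v) for v in u),4,col,1)
    out.append(g)
cv2.imwrite("pics/g3.png",np.hstack(out))
E
```

```text
(no output)
```

View pics/g3.png

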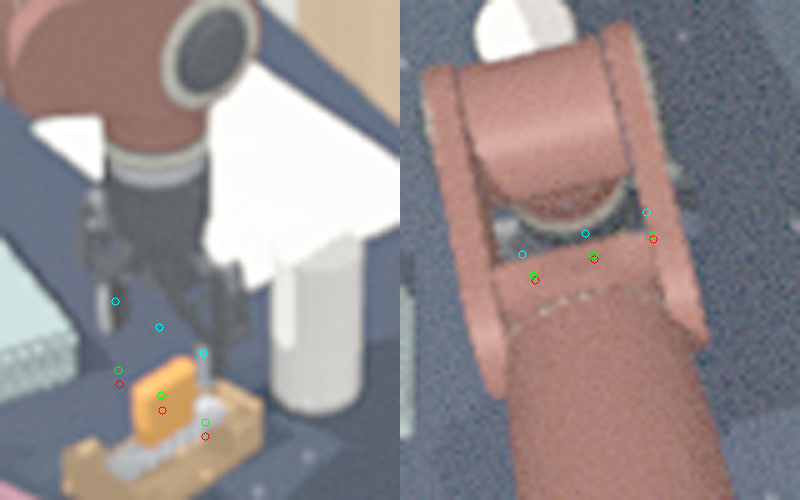

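```bash
python3 - <<'E'
from h import *
T=cam("top");S=cam("side")
for ts in((565,200),(568,195),(560,205)):
    X=tri([240+(ts[0]-400)/5,140+ts[1]/5],T,[290+157/5,100+165/5],S); print(X,proj(X,T),proj(X,S))
print("cams",-T[2].T@T[3],-S[2].T@S[3])
go(.59,.205,.048,.315)
E
```

```text
[0.58741677 0.20165881 0.26675608] [[273.81925795 176.85567962]] [[319.72613481 133.54514957]]
[0.58808568 0.20031387 0.26774511] [[274.23846734 176.5330416 ]] [[320.08719358 133.43350936]]
[0.58721822 0.20422422 0.26489215] [[273.01851703 177.11875462]] [[319.33330142 133.66291893]]
cams [0.25291789 0.08800274 1.40811185] [-0.02954412 -1.07565035  1.19625324]
t 3.4 pos [0.5935 0.2053 0.061 ] yaw 0.3135 F [-0.16  0.55 -0.36] M [-0.05  0.02 -0.05] op 0.0854 shift [-0.0034 -0.0008  0.013 ] turn [ 0.0004 -0.0045 -0.0015]
```

```bash
python3 -m jog '[[[0,0,0],[0,0,0]],[[0,0,0],[0,0,0]],[[0,0,0.008],[0,0,0]],[[0,0,0.008],[0,0,0]],[[0,0,0.008],[0,0,0]]]'; python3 - <<'E'
from h import *
for i in range(4):
    S=cam("side"); o=ctrl.get_obs(); print(o["tool_pos"].round(4),o["q"].round(4),o["dq"].round(3))
im=S[0]; b=im[110:215,295:350]
print(((b.max(2)<60)&1).astype(int)[40:85].tolist().__len__())
for r in range(45,100,2): print(110+r,''.join('#' if v<45 else '+' if v<75 else '.' for v in b[r].max(1)))
E
```

```text
t: 3.9
tool_pos: [0.591, 0.205, 0.0492]
tool_rot: [3.103, 0.491, -0.003]
contact_force: [0.1, 0.3, 0.1]
opening: 0.0856
grip_force: 0.0
[0.5913 0.205  0.0495] [ 0.215   0.1811  1.7234 -0.      1.2381  1.4719] [ 0.001 -0.006 -0.008 -0.001  0.001 -0.   ]
[0.5915 0.2051 0.0498] [0.2149 0.1808 1.7231 0.     1.2381 1.4719] [-0.001 -0.004 -0.004 -0.     0.    -0.   ]
[0.5916 0.2051 0.0501] [0.215  0.1806 1.723  0.     1.2381 1.4719] [ 0.    -0.003 -0.003 -0.     0.001  0.002]
[0.5917 0.2051 0.0502] [0.215  0.1806 1.7229 0.     1.2381 1.4719] [-0.    -0.003 -0.    -0.     0.002  0.002]
45
155 ..+#++++++++##+++++###############++++.................
157 ...+#++++++++++++##+++#++##########++#++.++.....+......
159 .....+#++++++++.+####+++++#######++#####+++#+++++......
161 .......+++++++...####+++++++###++++#####++##+++++......
163 ........+#++++...####++++++++###############+++++......
165 .........+#+++...####++++++++++####++#######+++++......
167 ...........##+...##++++++++++++++###+########++++......
169 ..........+####+++++++++++++++++++########+#+++++......
171 ..........+#####+++++++++++
[... 468 characters left out ...]
++++++..........................+#####++
189 +++++++++.......++.............................++++++++
191 +++++++.....................................+#+++++++++
193 +++++++..................................++++++++++++++
195 ++++++++...............................++++++++++++++++
197 +++++++.............................+##+++++++..+++++++
199 ..+++++#++.......................+########++++.+++++###
201 ....+#######+.................+#############++++++#####
203 ....+##########++..........++##################+#######
205 ....+##############+....++#############################
207 .....##################################################
209 ....+################+#################################
```

```bash
python3 -m jog '[[[0,0,0],[0,0,0]],[[0,0,0],[0,0,0]],[[0,0,0],[0,0,0]],[[0,0,0],[0,0,0]],[[0,0,0],[0,0,0]]]' 0 30;  python3 -m jog '[[[0,0,0],[0,0,0]],[[0,0,0],[0,0,0]]]'; python3 - <<'E'
from h import *
go(.59,.205,.049,.315)
out=[]
o=ctrl.get_obs(); R=Ro.from_rotvec(o["tool_rot"]).as_matrix(); p=o["tool_pos"]
for n,(x0,y0,w,h) in(("side",(290,100,80,100)),):
    c=cam(n); g=cv2.resize((255*(c[0][y0:y0+h,x0:x0+w]/255.)**.45).astype(np.uint8),(480,600),interpolation=cv2.INTER_CUBIC)
    for b in(-.008,0,.008):
        u=(proj(p+R@[0,b,0],c)[0]-[x0,y0])*6; cv2.circle(g,tuple(int(v) for v in u),2,(0,0,255),1)
    out.append(g)
cv2.imwrite("pics/g4.png",np.hstack(out))
E
```

```text
t: 4.6
tool_pos: [0.5916, 0.2052, 0.0502]
tool_rot: [-3.103, -0.491, -0.0]
contact_force: [0.3, 0.7, 1.5]
opening: 0.0145
grip_force: 29.2
t: 4.8
tool_pos: [0.5916, 0.2052, 0.0503]
tool_rot: [-3.103, -0.491, -0.0]
contact_force: [-0.1, 0.2, 1.6]
opening: 0.014
grip_force: 29.3
t 4.8 pos [0.5916 0.2052 0.0503] yaw 0.3139 F [-0.11  0.18  1.58] M [ 0.04  0.05 -0.01] op 0.014 shift [-0.0016 -0.0003  0.0013] turn [-0.0001 -0.0001 -0.0011]
```

View pics/g4.png

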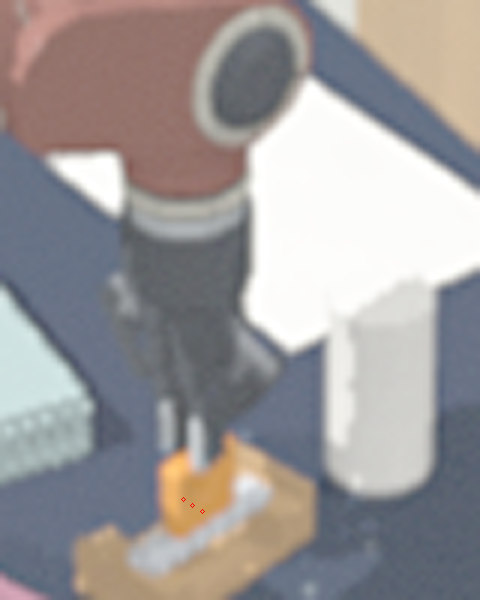

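The fingers hold only the top ~12 mm of the plate. The true tips are about 30 mm above the reported TCP, since the front tip is at crop (200,468) against a predicted (203,511). I'll open, go 28 mm lower and grip again.

```bash
python3 -m jog '[[[0,0,0],[0,0,0]],[[0,0,0],[0,0,0]],[[0,0,0],[0,0,0]],[[0,0,0],[0,0,0]],[[0,0,0.01],[0,0,0]]]' 0.5 30; python3 -m jog '[[[0,0,0.008],[0,0,0]],[[0,0,0.014],[0,0,0]],[[0,0,0.018],[0,0,0]],[[0,0,0.018],[0,0,0]],[[0,0,0.018],[0,0,0]]]'; python3 - <<'E'
from h import *
go(.59,.205,.02,.315)
c=cam("side"); x0,y0=290,120
cv2.imwrite("pics/g5.png",cv2.resize((255*(c[0][y0:y0+80,x0:x0+80]/255.)**.45).astype(np.uint8),(560,560),interpolation=cv2.INTER_CUBIC))
E
```

```text
t: 5.35
tool_pos: [0.5931, 0.2054, 0.0415]
tool_rot: [-3.103, -0.491, -0.006]
contact_force: [0.6, 0.5, 0.1]
opening: 0.0431
grip_force: 0.0
t: 5.85
tool_pos: [0.5916, 0.2051, 0.022]
tool_rot: [-3.103, -0.491, 0.0]
contact_force: [-0.2, -0.6, -0.1]
opening: 0.0425
grip_force: 0.0
t 5.85 pos [0.5916 0.2051 0.022 ] yaw 0.3139 F [-0.18 -0.59 -0.1 ] M [-0.03  0.   -0.05] op 0.0425 shift [-0.0016 -0.0004  0.002 ] turn [-0.      0.0001 -0.0011]
```

```bash
python3 -m jog '[[[0,0,0.002],[0,0,0]],[[0,0,0.002],[0,0,0]],[[0,0,0.002],[0,0,0]],[[0,0,0.002],[0,0,0]],[[0,0,0.002],[0,0,0]]]' 0 80;  python3 - <<'E'
from h import *
go(.59,.205,.02,.315)
for n,b in(("side",(300,150,350,205)),):
    c=cam(n); x0,y0,x1,y1=b; r=c[0][y0:y1,x0:x1].astype(int)
    m=((r[...,2]>150)&(r[...,0]<70)&(r[...,2]-r[...,0]>120)); ys,xs=np.nonzero(m); print(m.sum(),xs.min()+x0,xs.max()+x0,ys.min()+y0,ys.max()+y0)
    for row in r[15:50]: print(''.join('O' if (v[2]>150 and v[0]<70) else '#' if v.max()<60 else 's' if v.min()>110 else '.' for v in row))
E
```

```text
t: 6.4
tool_pos: [0.5918, 0.2051, 0.0203]
tool_rot: [-3.103, -0.491, -0.001]
contact_force: [1.3, 0.1, 1.2]
opening: 0.0148
grip_force: 78.2
t 6.4 pos [0.5918 0.2051 0.0203] yaw 0.3138 F [1.26 0.07 1.2 ] M [-0.03 -0.03  0.  ] op 0.0148 shift [-0.0017 -0.0004  0.0003] turn [ 0.     -0.0004 -0.0012]
37 317 321 175 188
ssss.###..####################.....##.....#.ssssss
sss..####..###################......##....#.ssssss
ss.ss.###..####################.....##......ssssss
ss.ss.#####.##################.##...###...#.ssssss
.....#############################..##....#.ssssss
.....#################################......ssssss
.....#######...######################.....#.ssssss
.....########..############################.ssssss
.....########..##..########################.ssssss
.....#######...........####################.ssssss
.....####...........OO.########...#########.ssssss
....##.............OOO..#####........######.ssssss
..................OOO.s.####.OO.......######ssssss
.#...............OOOO.s..###.O.........#####.sssss
.................OOOO.ss.###.O.s.........####.ssss
.................
[... 302 characters left out ...]
......OO......sss.............#######
...................OO....ssss..............#######
...#...............OO...ssss...............#######
#..........#....s.....ssss................########
##.............ssss.ssss.................#########
##............sssssssss.................##########
##..........sssssssss.................############
##..........ssssss...................#############
##...........sss...................###############
##................................#######.......##
##...............................#######.......###
##.............................#########.......###
##............................##########.....#####
####........................##############..######
```

```bash
python3 -m jog '[[[0,0,-0.01],[0,0,0]],[[0,0,-0.03],[0,0,0]],[[0,0,-0.07],[0,0,0]],[[0,0,-0.11],[0,0,0]],[[0,0,-0.15],[0,0,0]]]'; python3 -c "
from h import *
go(.497,-.1815,.175,.976)"
```

```text
t: 6.95
tool_pos: [0.5909, 0.205, 0.1715]
tool_rot: [-3.103, -0.491, 0.002]
contact_force: [0.3, -0.6, -2.2]
opening: 0.0147
grip_force: 78.0
t 6.95 pos [0.5909 0.205  0.1715] yaw 0.3138 F [ 0.32 -0.55 -2.17] M [ 0.06 -0.04 -0.02] op 0.0147 shift [-0.2087  0.3386 -0.0034] turn [-5.000e-04  9.000e-04 -6.622e-01]
```

```bash
python3 -m jog '[[[-0.02,0.03,0],[0,0,-0.1]],[[-0.044,0.068,0],[0,0,-0.23]],[[-0.068,0.106,0],[0,0,-0.36]],[[-0.092,0.144,0],[0,0,-0.5]],[[-0.116,0.182,0],[0,0,-0.63]]]'; python3 -c "
from h import *
go(.497,-.1815,.175,.976)"
```

```text
t: 7.45
tool_pos: [0.5364, -0.0052, 0.1703]
tool_rot: [2.794, 1.437, -0.0]
contact_force: [0.5, 0.0, -1.5]
opening: 0.0148
grip_force: 78.2
t 7.45 pos [ 0.5364 -0.0052  0.1703] yaw 0.9498 F [ 0.54  0.03 -1.49] M [-0.02 -0.02  0.01] op 0.0148 shift [-0.1663  0.0705 -0.0047] turn [-0.      0.     -0.0262]
```

```bash
python3 -m jog '[[[-0.04,0.017,-0.004],[0,0,-0.026]],[[-0.08,0.034,-0.004],[0,0,-0.026]],[[-0.12,0.051,-0.004],[0,0,-0.026]],[[-0.15,0.064,-0.004],[0,0,-0.026]],[[-0.166,0.07,-0.004],[0,0,-0.026]]]';python3 -m jog '[[[0,0,0],[0,0,0]],[[0,0,0],[0,0,0]],[[0,0,0],[0,0,0]],[[0,0,0],[0,0,0]]]'; python3 - <<'E'
from h import *
go(.497,-.1815,.175,.976)
out=[]
for n,(x0,y0,w,h) in(("side",(310,190,80,80)),("top",(360,170,80,80))):
    c=cam(n); np.save(f"pics/{n}1.npy",c[0]); out.append(cv2.resize((255*(c[0][y0:y0+h,x0:x0+w]/255.)**.6).astype(np.uint8),(400,400),interpolation=cv2.INTER_CUBIC))
cv2.imwrite("pics/c1.png",np.hstack(out))
E
```

```text
t: 7.95
tool_pos: [0.4957, -0.1817, 0.1744]
tool_rot: [2.781, 1.46, -0.001]
contact_force: [0.5, 1.5, -1.0]
opening: 0.0147
grip_force: 78.3
t: 8.35
tool_pos: [0.497, -0.1783, 0.1741]
tool_rot: [-2.778, -1.466, -0.0]
contact_force: [-0.3, -0.1, -2.3]
opening: 0.0147
grip_force: 78.3
t 8.35 pos [ 0.497  -0.1783  0.1741] yaw 0.9714 F [-0.27 -0.07 -2.27] M [-0.01 -0.    0.01] op 0.0147 shift [-0.0026  0.0018 -0.0009] turn [-0.0002 -0.0002 -0.0046]
```

View pics/c1.png

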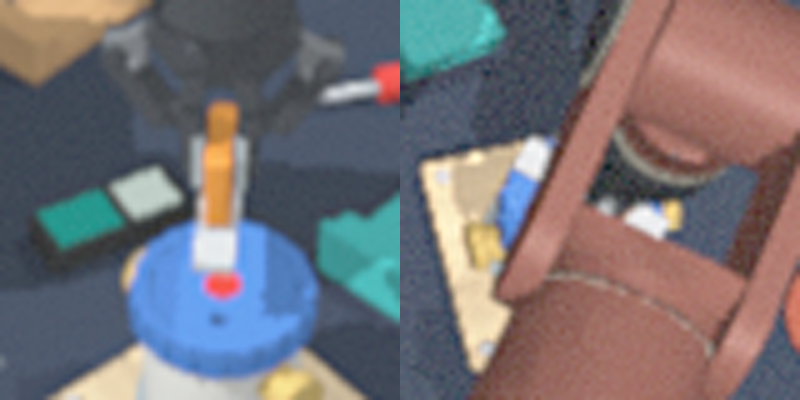

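The side view looks almost along the key: the near bar end is at px (353,244) and the near hole at (353.4,254), so lateral alignment is close. In the top view both bar ends show, at about (387,200) and (409,214). I'll compare these with projections.

```bash
python3 - <<'E'
from h import *
T=cam("top");S=cam("side"); o=ctrl.get_obs(); p=o["tool_pos"]; yaw=.9714
x=np.array([np.cos(yaw),np.sin(yaw),0]); y=np.array([np.sin(yaw),-np.cos(yaw),0]); k=np.array([p[0],p[1],p[2]+.0097])
for n,c in(("top",T),("side",S)):
    print(n,"bar top corners",[(a,b,proj(k+x*a+y*b+[0,0,.008],c)[0].round(1).tolist()) for a in(-.05,.05) for b in(-.011,.011)])
    print(" bot -x end",[proj(k-x*.05+y*b,c)[0].round(1).tolist() for b in(-.011,.011)],"plate top -x",[proj(k-x*.025+y*b+[0,0,.06],c)[0].round(1).tolist() for b in(-.008,.008)])
ch=lambda v:'s' if v.min()>120 else 'O' if v[2]>140 and v[0]<90 else 'b' if v[0]>90 and v[2]<90 else 'r' if v[2]>90 and v[0]<80 else '#' if v.max()<60 else '.'
print("top rows194 cols 376")
for r in range(194,222): print(r,''.join(ch(v) for v in T[0][r,376:420].astype(int)))
print("side rows 208 cols 340")
for r in range(208,260): print(r,''.join(ch(v) for v in S[0][r,340:368].astype(int)))
w=np.clip(100-S[0].max(2).astype(float),0,None)[251:258,349:359]; yy,xx=np.mgrid[251:258,349:359]; u=[(xx*w).sum()/w.sum(),(yy*w).sum()/w.sum()]; print("near hole",u,plane(u,.129,S))
print("pred hole",proj([[.48178,-.2026,.129],[.5109,-.1596,.129]],S))
E
```

```text
top bar top corners [(-0.05, -0.011, [411.1, 219.7]), (-0.05, 0.011, [414.6, 213.8]), (0.05, -0.011, [383.2, 202.7]), (0.05, 0.011, [386.8, 196.9])]
 bot -x end [[410.5, 220.2], [414.0, 214.3]] plate top -x [[408.4, 211.4], [411.0, 206.9]]
side bar top corners [(-0.05, -0.011, [347.7, 243.2]), (-0.05, 0.011, [355.8, 243.8]), (0.05, -0.011, [350.8, 218.4]), (0.05, 0.011, [358.5, 218.9])]
 bot -x end [[347.7, 245.3], [355.7, 245.9]] plate top -x [[349.7, 223.0], [355.7, 223.4]]
top rows194 cols 376
194 ###################.rOOOOOOr.##.rrr.rrrrrrrr
195 ###################rOOOOOOr..##.rrrrrr.rrrrr
196 ##################.rOOOOOrrr..##.rrrrrrrrrrr
197 #########.s..b.###rOOOOrOr....###.rrrrrrr..r
198 ######.r.ssss.b.#.rOOOOOOr#....###.rrrrrrrr.
199 #..rr...ssssssb##rOOOOOOOr##r...###.rrrrrrrr
200 ........ssssss.#.rOOOOOOr###.....###.rrrOrrr
201 s......sssssss.#rrOOOOOrr####..r..####.rrrOO
202 s......sssssss##rOOOOOOr######......###...rr
203 ......sssssss.#.rOrOOOO.#######.........##.#
204 .....sb.sssss##rOOOOOOr#########...r........
205 ......bbb.ss.#.rOOrOOOr###########....r.....
206 .....b
[... 2012 characters left out ...]
bbbbb
245 bbbbbbbbbb..OOOO...bbbbbbbbb
246 bbbbbbbbbb..OOOOO..bbbbbbbbb
247 bbbbbbbbbb..OOOOO..bbbbbbbbb
248 bbbbbbbbbb...OOO...bbbbbbbbb
249 bbbbbbbbbbb.......bbbbbbbbbb
250 bbbbbbbbbbbbbb..bbbbbbbbbbbb
251 bbbbbbbbbbbbbbbbbbbbbbbbbbbb
252 bbbbbbbbbbbbbbbbbbbbbbbbbbbb
253 bbbbbbbbbbbbbbbbbbbbbbbbbbbb
254 bbbbbbbbbbbbbbbbbbbbbbbbbbbb
255 bbbbbbbbbbbbbbbbbbbbbbbbbbbb
256 bbbbbbbbbbbbbbbbbbbbbbbbbbbb
257 bbbbbbbbbbbbbbbbbbbbbbbbbbbb
258 bbbbbbbbbbbbbbbbbbbbbbbbbbbb
259 bbbbbbbbbbbbbbbbbbbbbbbbbbbb
near hole [np.float64(nan), np.float64(nan)] [[nan nan nan]]
pred hole [[352.47100661 253.70049854]
 [353.86087977 240.68520034]]<stdin>:12: RuntimeWarning: invalid value encountered in scalar divide
```

```bash
python3 - <<'E'
from h import *
T=np.load("pics/top1.npy").astype(float);S=np.load("pics/side1.npy").astype(float);S0=cv2.imread("pics/side0.png").astype(float);T0=cv2.imread("pics/top0.png").astype(float)
# side bar: green channel minus; width edges
print("side bar rows 236-243 G mean by col", S[236:244,344:362,2].mean(0).round(0), "cols 344..")
print("side col 349-355 R by row 238..252", S[238:253,349:356,2].mean(1).round(0))
print("B",S[238:253,349:356,0].mean(1).round(0))
for nm,im,cs in(("side0",S0,((354,254),(355,241))),("side1",S,((354,254),))):
  for x,y in cs:
    b=im[y-3:y+4,x-4:x+5].max(2); w=np.clip(np.median(b)-12-b,0,None); yy,xx=np.mgrid[y-3:y+4,x-4:x+5]; print(nm,(xx*w).sum()/w.sum(),(yy*w).sum()/w.sum(),w.max())
E
```

```text
side bar rows 236-243 G mean by col [ 48.  50.  49.  58. 116. 190. 206. 207. 208. 208. 208. 210. 190. 107.
  53.  54.  58.  58.] cols 344..
side col 349-355 R by row 238..252 [218. 217. 217. 216. 203. 167. 153. 181. 197. 197. 178. 124.  73.  56.
  54.]
B [228. 227. 226. 226. 218. 184. 157. 130. 107. 103. 135. 193. 230. 234.
 222.]
side0 353.5188679245283 253.68867924528303 26.0
side0 354.6857142857143 242.25 25.0
side1 353.04901960784315 253.43382352941177 78.0
```

```bash
python3 -m jog '[[[-0.003,0.001,0.005],[0,0,0]],[[-0.0053,0.0022,0.015],[0,0,-0.0046]],[[-0.0053,0.0022,0.025],[0,0,-0.0046]],[[-0.0053,0.0022,0.03],[0,0,-0.0046]],[[-0.0053,0.0022,0.03],[0,0,-0.0046]]]'; python3 -m jog '[[[0,0,0],[0,0,0]],[[0,0,0],[0,0,0]],[[0,0,0],[0,0,0]]]'; python3 - <<'E'
from h import *
go(.497,-.1815,.131,.976)
out=[]
for n,(x0,y0,w,h) in(("side",(325,212,60,60)),("top",(366,182,60,60))):
    c=cam(n); np.save(f"pics/{n}2.npy",c[0]); out.append(cv2.resize((255*(c[0][y0:y0+h,x0:x0+w]/255.)**.6).astype(np.uint8),(400,400),interpolation=cv2.INTER_CUBIC))
cv2.imwrite("pics/c2.png",np.hstack(out))
E
```

```text
t: 9.05
tool_pos: [0.4945, -0.1844, 0.1421]
tool_rot: [-2.774, -1.469, 0.003]
contact_force: [-0.9, -0.8, -1.6]
opening: 0.0151
grip_force: 78.3
t: 9.35
tool_pos: [0.4959, -0.1851, 0.1447]
tool_rot: [2.775, 1.47, 0.001]
contact_force: [-0.7, 0.2, -1.2]
opening: 0.015
grip_force: 78.3
t 9.35 pos [ 0.4959 -0.1851  0.1447] yaw 0.9745 F [-0.74  0.25 -1.15] M [0.07 0.04 0.02] op 0.015 shift [ 0.0036 -0.0011  0.0137] turn [ 0.0011 -0.0001 -0.0015]
```

View pics/c2.png

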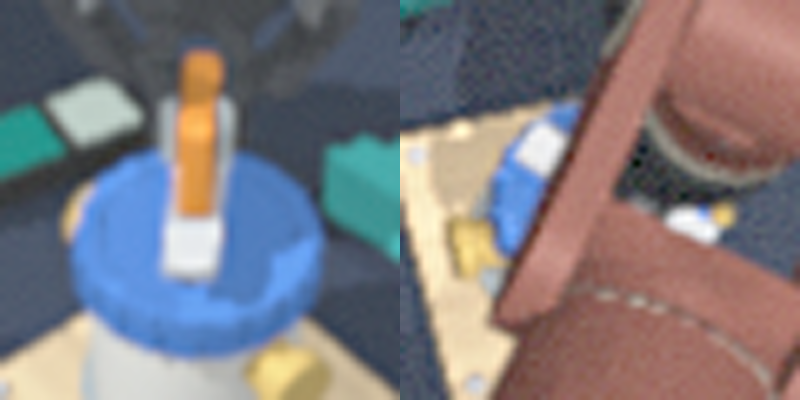

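In the side crop the bar's near end is at (192,278), over the collar and hiding the near hole. In the top crop the ends are at (545,150) and (693,222). Next is a sub-pixel lateral check.

```bash
cat > lat.py <<'E'
from h import *
def lat():
    T=cam("top");S=cam("side"); o=ctrl.get_obs(); p=o["tool_pos"]; R=Ro.from_rotvec(o["tool_rot"]).as_matrix(); x=R[:,0];y=R[:,1]
    k=np.array([p[0],p[1],p[2]+.0097]); print("pos",p.round(4))
    I=S[0].astype(float)
    e=[]
    ends=[proj(k+x*a+[0,0,.008],S)[0] for a in(-.05,-.027)]
    for r in range(int(ends[1][1])-1,int(ends[0][1])):
        c0=ends[0][0]+(r-ends[0][1])/(ends[1][1]-ends[0][1])*(ends[1][0]-ends[0][0])
        row=I[r,340:370,2]; g=row>129
        i0=int(round(c0))-340
        l=i0
        while g[l]: l-=1
        q=i0
        while g[q]: q+=1
        L=340+l+(129-row[l])/(row[l+1]-row[l]); Q=340+q-1+(row[q-1]-129)/(row[q-1]-row[q]); e.append((r,round(L,2),round(Q,2),round((L+Q)/2-c0,2)))
    print("bar rows (row,left,right,centre-pred)",e)
    print("pred -x end top row",ends[0].round(2)," col mean R by row",[(r,int(I[r,350:355,2].mean()),int(I[r,350:355,0].mean())) for r in range(int(ends[0][1])-4,int(ends[0][1])+7)])
    print("top pred corners",[proj(k+x*a+y*b+[0,0,.008],T)[0].round(1).tolist() for a in(-.05,.05) for b in(-.011,.011)])
    return T,S
E
python3 - <<'E'
from lat import *
T,S=lat()
ch=lambda v:'s' if v.min()>120 else 'O' if v[2]>140 and v[0]<90 else 'b' if v[0]>90 and v[2]<90 else 'r' if v[2]>90 and v[0]<80 else '#' if v.max()<60 else '.'
for r in range(196,222): print(r,''.join(ch(v) for v in T[0][r,378:420].astype(int)))
# collar outline centre in side/top from first image
for n,b in(("side",(325,225,385,285)),("top",(366,185,424,240))):
    im=cv2.imread(f"pics/{n}0.png"); h=cv2.cvtColor(im,cv2.COLOR_BGR2HSV); x0,y0,x1,y1=b
    m=cv2.inRange(h,(100,130,60),(125,255,255)); m2=np.zeros_like(m); m2[y0:y1,x0:x1]=m[y0:y1,x0:x1]
    k=max(cv2.findContours(m2,0,1)[0],key=cv2.contourArea); print(n,cv2.fitEllipse(k),cv2.boundingRect(k),"proj",proj([.4975,-.1815,.13],T if n=="top" else S))
E
```

```text
pos [ 0.4957 -0.185   0.1444]
bar rows (row,left,right,centre-pred) [(245, np.float64(349.2), np.float64(357.68), np.float64(0.19)), (246, np.float64(349.09), np.float64(357.86), np.float64(0.34)), (247, np.float64(349.08), np.float64(357.74), np.float64(0.38)), (248, np.float64(349.03), np.float64(357.48), np.float64(0.33)), (249, np.float64(348.97), np.float64(357.28), np.float64(0.31)), (250, np.float64(348.85), np.float64(357.15), np.float64(0.29)), (251, np.float64(348.75), np.float64(356.92), np.float64(0.24))]
pred -x end top row [352.41 252.71]  col mean R by row [(248, 214, 225), (249, 214, 225), (250, 219, 229), (251, 223, 231), (252, 183, 195), (253, 124, 159), (254, 73, 171), (255, 51, 214), (256, 52, 224), (257, 53, 222), (258, 55, 225)]
top pred corners [[410.9, 221.7], [414.3, 215.9], [383.6, 205.0], [387.1, 199.4]]
196 ##################rrOrOrOr.#..rrrrrrrrrrrr
197 ########...bbbb.#.rrrOrOrr.##.rrrrrrrrrrrr
198 ####.......bbbb##rrOOOrOrr..#.rrrrr.rrrrrr
199 rrr...ssssbbbbb##rOOrrOOrr..##.rrrrrrrrrrr
200 .......sss.bbb.#rrOOrOO.....###..rrrrr.rrr
201 .......sssssbb##rO
[... 585 characters left out ...]
...
214 .bbbbbbb#.rOOOOOOrrrrrrrrr..sssssssOOO....
215 r.bbbbbb#rrOOOOOOrrrrrrrrrr.ssssssssOr...#
216 Orbbbbb#.rOOOOOOrrrrrrrrrrrr.sssssssb.#.#.
217 OObbbbb#rOOOOOOOrrrrrrrrrrrrrr.sssss.#....
218 OObbbb#.rOOOOOOrrrrrrrrrrrrrrrrrr.s.#.#...
219 O..bbb#rO..OOOOrrrrrrrrrrrrrrrrrrrrrr.....
220 OO...#.r.....OOrrrrrrrrrrrrrrrrrrrrrrrr...
221 OO.O.#rO.OO.OOr...rrrrrrrrrrrrrrrrrrrrrrr.
side ((354.406494140625, 248.8644256591797), (31.436986923217773, 38.401039123535156), 88.08384704589844) (335, 233, 39, 33) proj [[353.60109856 246.80952188]]
top ((395.59588623046875, 212.54800415039062), (30.36690902709961, 31.472068786621094), 70.35929870605469) (380, 196, 33, 33) proj [[395.841474   211.87382842]]
```

```bash
python3 -m jog '[[[0.001,-0.0003,0.002],[0,0,0]],[[0.001,-0.0003,0.004],[0,0,0]],[[0.001,-0.0003,0.006],[0,0,0]],[[0.001,-0.0003,0.007],[0,0,0]],[[0.001,-0.0003,0.007],[0,0,0]]]'; for i in 1 2; do python3 -m jog '[[[0,0,0],[0,0,0]],[[0,0,0],[0,0,0]],[[0,0,0],[0,0,0]],[[0,0,0],[0,0,0]]]'|sed -n '1,2p;4p'; done
```

```text
t: 10.05
tool_pos: [0.4957, -0.1838, 0.1367]
tool_rot: [-2.776, -1.47, 0.001]
contact_force: [-0.0, -0.7, -1.7]
opening: 0.0147
grip_force: 78.3
t: 10.45
tool_pos: [0.4959, -0.184, 0.1372]
contact_force: [-0.1, 0.2, -2.5]
t: 10.85
tool_pos: [0.4959, -0.1839, 0.1371]
contact_force: [0.2, -0.6, -2.2]
```

```bash
python3 -m jog '[[[0,0,0.0008],[0,0,0]],[[0,0,0.0015],[0,0,0]],[[0,0,0.002],[0,0,0]],[[0,0,0.002],[0,0,0]]]'|sed -n '1,2p;4p'; python3 -m jog '[[[0,0,0],[0,0,0]],[[0,0,0.001],[0,0,0]],[[0,0,0.001],[0,0,0]],[[0,0,0.001],[0,0,0]]]'|sed -n '1,2p;4p'
```

```text
t: 11.25
tool_pos: [0.4958, -0.1839, 0.1349]
contact_force: [-0.2, -0.2, -2.2]
t: 11.65
tool_pos: [0.4958, -0.1839, 0.134]
contact_force: [-0.7, -0.2, -2.7]
```

```bash
for i in 1 2; do python3 -m jog '[[[0,0,0.0005],[0,0,0]],[[0,0,0.001],[0,0,0]],[[0,0,0.001],[0,0,0]]]'|sed -n '1,2p;4p'; done
```

```text
t: 11.95
tool_pos: [0.4958, -0.1839, 0.133]
contact_force: [0.6, 1.2, -2.2]
t: 12.25
tool_pos: [0.4958, -0.1839, 0.132]
contact_force: [0.2, 0.5, -1.5]
```

```bash
for i in 1 2; do python3 -m jog '[[[0,0,0.0005],[0,0,0]],[[0,0,0.001],[0,0,0]],[[0,0,0.001],[0,0,0]]]'|sed -n '1,2p;4p'; done; python3 -c "
from h import *
go(0,0,0,0)"
```

```text
t: 12.55
tool_pos: [0.4958, -0.1839, 0.131]
contact_force: [0.1, 0.4, -2.0]
t: 12.85
tool_pos: [0.4958, -0.1839, 0.13]
contact_force: [-0.6, -0.0, -2.2]
t 12.85 pos [ 0.4958 -0.1839  0.13  ] yaw 0.9744 F [-0.61 -0.04 -2.24] M [ 0.   -0.06 -0.03] op 0.0148 shift [-0.1263 -0.5135  0.1301] turn [-1.000e-04  1.000e-04  9.744e-01]
```

```bash
for i in 1 2; do python3 -m jog '[[[0,0,0.0005],[0,0,0]],[[0,0,0.001],[0,0,0]],[[0,0,0.001],[0,0,0]]]'|sed -n '1,2p;4p'; done
```

```text
t: 13.15
tool_pos: [0.4958, -0.1839, 0.129]
contact_force: [0.6, -0.1, -1.6]
t: 13.45
tool_pos: [0.4958, -0.1839, 0.128]
contact_force: [0.6, 0.1, -0.8]
```

```bash
python3 -m jog '[[[0,0,0.0005],[0,0,0]],[[0,0,0.001],[0,0,0]],[[0,0,0.001],[0,0,0]]]'|sed -n '1,2p;4p'; python3 -c "
from lat import *
lat(); print(ctrl.get_obs()['contact_force'])"
```

```text
t: 13.75
tool_pos: [0.4958, -0.1839, 0.127]
contact_force: [-0.0, 0.3, -1.8]
pos [ 0.4959 -0.1839  0.1271]
bar rows (row,left,right,centre-pred) [(249, np.float64(349.31), np.float64(357.27), np.float64(0.25)), (250, np.float64(349.07), np.float64(357.29), np.float64(0.25)), (251, np.float64(348.97), np.float64(357.16), np.float64(0.25)), (252, np.float64(348.9), np.float64(356.95), np.float64(0.21)), (253, np.float64(348.7), np.float64(356.84), np.float64(0.17)), (254, np.float64(348.45), np.float64(356.81), np.float64(0.14)), (255, np.float64(348.42), np.float64(356.79), np.float64(0.22))]
pred -x end top row [352.19 256.78]  col mean R by row [(252, 214, 225), (253, 215, 225), (254, 220, 228), (255, 220, 229), (256, 181, 191), (257, 130, 155), (258, 80, 169), (259, 52, 206), (260, 45, 196), (261, 42, 173), (262, 40, 166)]
top pred corners [[409.3, 222.5], [412.7, 216.8], [382.4, 206.1], [385.9, 200.5]]
[ 0.6139537  -0.26657441 -1.28186688]
```

Tips are about 7 mm deep with no contact force, so both prongs are in the holes. I'll continue to a light touch on the floor.

```bash
for i in 1 2; do python3 -m jog '[[[0,0,0.0005],[0,0,0]],[[0,0,0.001],[0,0,0]],[[0,0,0.001],[0,0,0]]]'|sed -n '1,2p;4p'; done
```

```text
t: 14.15
tool_pos: [0.4958, -0.1839, 0.126]
contact_force: [0.9, -0.4, -1.5]
t: 14.45
tool_pos: [0.4958, -0.1839, 0.125]
contact_force: [0.5, 0.0, -1.7]
```

```bash
python3 -m jog '[[[0,0,0],[0,0,0.04]],[[0,-0.0001,0],[0,0,0.08]],[[0.0001,-0.0002,0],[0,0,0.12]],[[0.0001,-0.0003,0],[0,0,0.16]],[[0.0002,-0.0003,0],[0,0,0.2]]]'|sed -n '1,2p;4,5p'; python3 -c "
from h import *
go(0,0,0,0)"
```

```text
t: 14.95
tool_pos: [0.4958, -0.1839, 0.1251]
contact_force: [0.0, -1.4, -2.1]
opening: 0.0153
t 14.95 pos [ 0.4958 -0.1839  0.1251] yaw 0.7735 F [ 0.03 -1.41 -2.05] M [-0.19  0.02  0.24] op 0.0153 shift [-0.2262 -0.4781  0.1249] turn [9.000e-04 2.000e-04 7.735e-01]
```

```bash
for i in 1 2; do python3 -m jog '[[[0,0,0],[0,0,0.04]],[[0,-0.0001,0],[0,0,0.08]],[[0.0001,-0.0002,0],[0,0,0.12]],[[0.0001,-0.0003,0],[0,0,0.16]],[[0.0002,-0.0003,0],[0,0,0.2]]]'|sed -n '1,2p;4,5p'; python3 -c "
from h import *
go(0,0,0,0)"; done
```

```text
t: 15.45
tool_pos: [0.4954, -0.1834, 0.1251]
contact_force: [-0.6, -0.5, -2.1]
opening: 0.015
t 15.45 pos [ 0.4954 -0.1834  0.1251] yaw 0.5735 F [-0.61 -0.47 -2.12] M [-0.11  0.17  0.29] op 0.015 shift [-0.3165 -0.4229  0.1253] turn [2.000e-04 8.000e-04 5.735e-01]
t: 15.95
tool_pos: [0.4951, -0.1828, 0.125]
contact_force: [-0.7, -0.6, -1.8]
opening: 0.015
t 15.95 pos [ 0.4951 -0.1828  0.125 ] yaw 0.3737 F [-0.75 -0.6  -1.77] M [0.05 0.28 0.28] op 0.015 shift [-0.3941 -0.3509  0.1257] turn [-3.000e-04  1.400e-03  3.737e-01]
```

```bash
for i in 1 2; do python3 -m jog '[[[0,0,0],[0,0,0.03]],[[0,-0.0001,0],[0,0,0.06]],[[0,-0.0001,0],[0,0,0.06]]]'|sed -n '1,2p;4,5p'; python3 -c "
from h import *
go(0,0,0,0)"; done
```

```text
t: 16.25
tool_pos: [0.4951, -0.1826, 0.125]
contact_force: [-2.2, 0.9, -0.3]
opening: 0.0151
t 16.25 pos [ 0.4951 -0.1826  0.125 ] yaw 0.3149 F [-2.23  0.92 -0.27] M [0.12 0.41 0.17] op 0.0151 shift [-0.414  -0.3269  0.1257] turn [-0.0005  0.0013  0.3149]
t: 16.55
tool_pos: [0.4951, -0.1825, 0.1249]
contact_force: [-2.0, 0.3, -1.2]
opening: 0.0148
t 16.55 pos [ 0.4951 -0.1825  0.1249] yaw 0.2553 F [-1.97  0.31 -1.16] M [0.18 0.48 0.19] op 0.0148 shift [-0.4328 -0.3015  0.1257] turn [-0.0007  0.0013  0.2553]
```

```bash
for i in 1 2 3; do python3 -m jog '[[[0,0,0],[0,0,0.025]],[[0,-0.0001,0],[0,0,0.05]]]'|sed -n '1,2p;4,5p'; python3 -c "
from h import *
go(0,0,0,0)"; done
```

```text
t: 16.75
tool_pos: [0.4951, -0.1823, 0.1249]
contact_force: [-4.0, 1.5, -0.3]
opening: 0.0149
t 16.75 pos [ 0.4951 -0.1823  0.1249] yaw 0.2032 F [-3.99  1.47 -0.27] M [0.24 0.68 0.23] op 0.0149 shift [-0.448  -0.2784  0.1256] turn [-0.0008  0.0012  0.2032]
t: 16.95
tool_pos: [0.4951, -0.1822, 0.1249]
contact_force: [-3.6, 1.4, -1.1]
opening: 0.0151
t 16.95 pos [ 0.4951 -0.1822  0.1249] yaw 0.1526 F [-3.63  1.39 -1.06] M [0.41 0.78 0.3 ] op 0.0151 shift [-0.4616 -0.2553  0.1256] turn [-0.0008  0.0011  0.1526]
t: 17.15
tool_pos: [0.4951, -0.1821, 0.1249]
contact_force: [-4.5, 0.7, -0.2]
opening: 0.0148
t 17.15 pos [ 0.4951 -0.1821  0.1249] yaw 0.103 F [-4.55  0.75 -0.23] M [0.49 0.9  0.69] op 0.0148 shift [-0.4737 -0.232   0.1256] turn [-0.0007  0.0011  0.103 ]
```

```bash
python3 -m jog '[[[0,0,0],[0,0,0.02]],[[0,0,0],[0,0,0.04]],[[0,0,0],[0,0,0.04]],[[0,0,0],[0,0,0.04]],[[0,0,0],[0,0,0.04]]]'|sed -n '1,2p;4,5p'; python3 - <<'E'
from h import *
go(0,0,0,0)
from lat import lat
lat()
E
```

```text
t: 17.65
tool_pos: [0.4951, -0.182, 0.1249]
contact_force: [-4.7, 1.8, -1.4]
opening: 0.0148
t 17.65 pos [ 0.4951 -0.182   0.1249] yaw 0.0673 F [-4.74  1.76 -1.35] M [0.51 0.92 1.47] op 0.0148 shift [-0.4816 -0.2149  0.1256] turn [-0.0003  0.0015  0.0673]
pos [ 0.4951 -0.182   0.1249]
bar rows (row,left,right,centre-pred) [(246, np.float64(342.16), np.float64(357.4), np.float64(0.82)), (247, np.float64(340.12), np.float64(356.21), np.float64(1.38)), (248, np.float64(339.63), np.float64(353.76), np.float64(2.08)), (249, np.float64(339.51), np.float64(351.5), np.float64(3.06))]
pred -x end top row [338.16 250.98]  col mean R by row [(246, 148, 91), (247, 150, 141), (248, 148, 154), (249, 121, 135), (250, 83, 142), (251, 56, 183), (252, 52, 218), (253, 56, 232), (254, 58, 233), (255, 58, 233), (256, 58, 231)]
top pred corners [[395.6, 227.4], [402.4, 226.8], [391.3, 197.2], [398.0, 196.5]]
```

Torque rose from the 0.25 N m plateau to 1.47 N m, so the collar is against its stop. I'll relieve the load and lift out.

```bash
python3 -m jog '[[[0,0,0],[0,0,-0.03]],[[-0.0004,0,0],[0,0,-0.06]],[[-0.0008,0,0],[0,0,-0.075]],[[-0.0008,0,0],[0,0,-0.075]]]'|sed -n '1,2p;4,5p'; python3 -c "
from h import *
go(0,0,0,0)"
```

```text
t: 18.15
tool_pos: [0.4952, -0.1825, 0.1251]
contact_force: [-1.7, 1.3, -3.3]
opening: 0.015
t 18.15 pos [ 0.4952 -0.1825  0.1251] yaw 0.1384 F [-1.68  1.35 -3.32] M [ 0.31  0.18 -0.  ] op 0.015 shift [-0.4655 -0.2491  0.1244] turn [ 1.000e-04 -1.400e-03  1.384e-01]
```

```bash
python3 -m jog '[[[-0.0004,0,-0.001],[0,0,0]],[[-0.0004,0,-0.003],[0,0,0]],[[-0.0004,0,-0.005],[0,0,0]],[[-0.0004,0,-0.007],[0,0,0]],[[-0.0004,0,-0.009],[0,0,0]]]'|sed -n '1,2p;4,5p';python3 -m jog '[[[0,0,-0.003],[0,0,0]],[[0,0,-0.008],[0,0,0]],[[0,0,-0.02],[0,0,0]],[[0,0,-0.035],[0,0,0]],[[0,0,-0.05],[0,0,0]]]'|sed -n '1,2p;4,5p'; python3 - <<'E'
from h import *
go(.592,.205,.175,.314)
E
```

```text
t: 18.65
tool_pos: [0.4947, -0.183, 0.1348]
contact_force: [0.4, 0.9, -1.8]
opening: 0.015
t: 19.15
tool_pos: [0.4947, -0.1827, 0.186]
contact_force: [0.6, -0.9, -1.3]
opening: 0.015
t 19.15 pos [ 0.4947 -0.1827  0.186 ] yaw 0.1394 F [ 0.61 -0.94 -1.32] M [-0.01  0.04 -0.04] op 0.015 shift [ 0.1502 -0.3704  0.0109] turn [ 0.0008 -0.0009 -0.1746]
```

```bash
python3 -m jog '[[[0.012,-0.03,0],[0,0,-0.05]],[[0.028,-0.07,0],[0,0,-0.1]],[[0.046,-0.113,0],[0,0,-0.175]],[[0.064,-0.156,0],[0,0,-0.175]],[[0.082,-0.2,0],[0,0,-0.175]]]'|sed -n '1,2p;4,5p'; python3 - <<'E'
from h import *
go(.592,.205,.13,.314)
E
```

```text
t: 19.65
tool_pos: [0.5487, 0.0286, 0.1861]
contact_force: [1.0, -0.7, -1.8]
opening: 0.0149
t 19.65 pos [0.5487 0.0286 0.1861] yaw 0.314 F [ 1.04 -0.73 -1.81] M [ 0.   -0.1  -0.03] op 0.0149 shift [ 0.0956 -0.1545  0.0561] turn [ 0.0011 -0.0023  0.    ]
```

```bash
python3 -m jog '[[[0.024,-0.04,0],[0,0,0]],[[0.048,-0.08,0],[0,0,0]],[[0.072,-0.118,0.005],[0,0,0]],[[0.09,-0.146,0.02],[0,0,0]],[[0.0956,-0.1545,0.04],[0,0,0]]]'|sed -n '1,2p;4,5p';  python3 -m jog '[[[0,0,0],[0,0,0]],[[0,0,0.02],[0,0,0]],[[0,0,0.02],[0,0,0]],[[0,0,0.02],[0,0,0]],[[0,0,0.02],[0,0,0]]]'|sed -n '1,2p;4,5p'; python3 - <<'E'
from h import *
go(.5917,.2051,.07,.314)
c=cam("side"); x0,y0=285,135
cv2.imwrite("pics/p1.png",cv2.resize((255*(c[0][y0:y0+75,x0:x0+75]/255.)**.6).astype(np.uint8),(600,600),interpolation=cv2.INTER_CUBIC))
E
```

```text
t: 20.15
tool_pos: [0.5929, 0.2072, 0.1469]
contact_force: [0.1, -0.0, -0.8]
opening: 0.0146
t: 20.65
tool_pos: [0.5919, 0.203, 0.1261]
contact_force: [-0.2, -0.4, -1.3]
opening: 0.0149
t 20.65 pos [0.5919 0.203  0.1261] yaw 0.3136 F [-0.22 -0.43 -1.34] M [ 0.03  0.07 -0.  ] op 0.0149 shift [ 0.0003 -0.0021  0.0561] turn [ 0.0003 -0.0025 -0.0004]
```

View pics/p1.png

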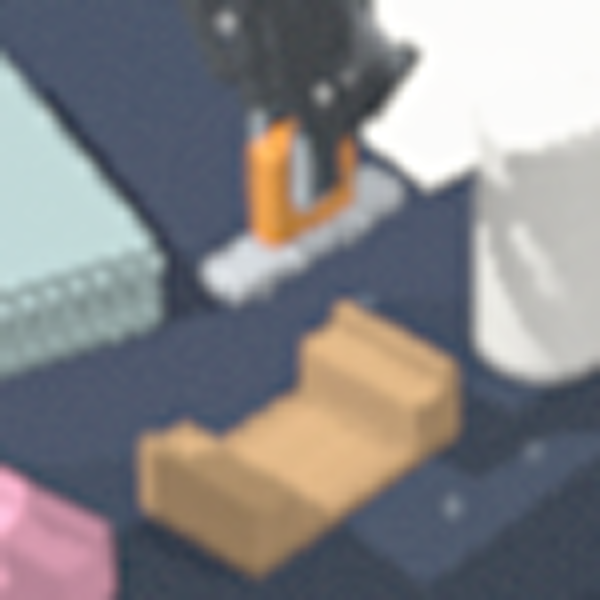

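The key hangs above the empty cradle: bar ends at crop (220,285) and (400,190), cradle from (200,500) to (400,370). The bar's slope looks slightly off the cradle's, so I'll check the yaw numerically.

```bash
python3 - <<'E'
from h import *
S=cam("side"); o=ctrl.get_obs(); p=o["tool_pos"]; I=S[0].astype(int)
x0,y0=308,155; r=I[y0:y0+22,x0:x0+30]; m=((r.min(2)>105)&(r.max(2)-r.min(2)<60)).astype(np.uint8)
n,l,st,ce=cv2.connectedComponentsWithStats(m); print(st[1:],ce[1:])
for q in range(22): print(y0+q,''.join('s' if v else '.' for v in m[q]))
k=np.array([p[0],p[1],p[2]+.0097])
for yaw in(.2,.25,.314,.38):
  x=np.array([np.cos(yaw),np.sin(yaw),0]); y=np.array([np.sin(yaw),-np.cos(yaw),0])
  print(yaw,[proj(k+x*a+y*b+[0,0,.008],S)[0].round(1).tolist() for a,b in((-.05,-.011),(-.05,.011),(.05,.011),(.05,-.011))],"bot",[proj(k+x*a+y*.011,S)[0].round(1).tolist() for a in(-.05,.05)])
E
```

```text
[[ 14   0   1   6   6]
 [  2   1  25  17 100]
 [ 26   0   4   3   8]] [[14.     2.5  ]
 [13.22   9.79 ]
 [27.875  0.625]]
155 ..............s...........ssss
156 ..............s.......ss...sss
157 ..............s.......ssss...s
158 ..............s.......sssss...
159 ..............s.......sssss...
160 ..............s......sssss....
161 ....................ssss......
162 ...................ssss.......
163 .................ssss.........
164 ........s......ssss...........
165 ......ssss...sssss............
166 .....sssssssssss..............
167 ...ssssssssssss...............
168 ..sssssssssss.................
169 ...ssssssss...................
170 ...sssssss....................
171 .....sss......................
172 ......s.......................
173 ..............................
174 ..............................
175 ..............................
176 ..............................
0.2 [[308.1, 167.6], [312.1, 170.6], [335.0, 159.2], [331.0, 156.3]] bot [[312.2, 172.5], [335.1, 161.1]]
0.25 [[308.5, 168.0], [312.7, 170.9], [334.7, 158.8], [330.4, 156.1]] bot [[312.8, 172.8], [334.7, 160.7]]
0.314 [[308.9, 168.5], [313.5, 171.2], [334.2, 158.3], [329.6, 155.8]] bot [[313.6, 173.1], [334.2, 160.2]]
0.38 [[309.5, 169.0], [314.4, 171.5], [333.6, 157.9], [328.8, 155.5]] bot [[314.4, 173.4], [333.6, 159.7]]
```

Observed corners match yaw ≈0.3 and no tilt. I'm lowering into the cradle.

```bash
python3 -m jog '[[[0,-0.001,0.015],[0,0,0]],[[0,-0.001,0.035],[0,0,0]],[[0,-0.001,0.055],[0,0,0]],[[0,-0.001,0.07],[0,0,0]],[[0,-0.001,0.08],[0,0,0]]]'|sed -n '1,2p;4,5p';  python3 -m jog '[[[0,0,0],[0,0,0]],[[0,0,0],[0,0,0]],[[0,0,0],[0,0,0]]]'|sed -n '1,2p;4,5p'; python3 - <<'E'
from h import *
go(.5917,.2051,.0203,.314)
E
```

```text
t: 21.25
tool_pos: [0.5894, 0.2042, 0.0418]
contact_force: [-0.7, -0.3, -2.4]
opening: 0.0148
t: 21.55
tool_pos: [0.5916, 0.2046, 0.0455]
contact_force: [0.6, -0.2, -2.1]
opening: 0.0149
t 21.55 pos [0.5916 0.2046 0.0455] yaw 0.3144 F [ 0.62 -0.18 -2.11] M [-0.03 -0.03  0.01] op 0.0149 shift [ 0.0002 -0.0004  0.0252] turn [ 0.0002 -0.0023  0.0004]
```

```bash
python3 -m jog '[[[0,0,0.006],[0,0,0]],[[0,0,0.012],[0,0,0]],[[0,0,0.017],[0,0,0]],[[0,0,0.021],[0,0,0]],[[0,0,0.021],[0,0,0]]]'|sed -n '1,2p;4,5p';  for i in 1 2; do python3 -m jog '[[[0,0,0.0005],[0,0,0]],[[0,0,0.001],[0,0,0]],[[0,0,0.0015],[0,0,0]],[[0,0,0.0015],[0,0,0]]]'|sed -n '1,2p;4,5p'; done
```

```text
t: 22.05
tool_pos: [0.5898, 0.2042, 0.0219]
contact_force: [-0.2, -0.0, -1.9]
opening: 0.015
t: 22.45
tool_pos: [0.5907, 0.2044, 0.0217]
contact_force: [-0.2, 1.0, -3.0]
opening: 0.015
t: 22.85
tool_pos: [0.5907, 0.2044, 0.0203]
contact_force: [-0.6, -1.0, -0.3]
opening: 0.015
```

```bash
python3 -m jog '[[[0,0,0.0005],[0,0,0]],[[0,0,0.0005],[0,0,0]],[[0,0,0.0005],[0,0,0]]]'|sed -n '1,2p;4,5p'; python3 -m jog '[[[0,0,0],[0,0,0]],[[0,0,0],[0,0,0]],[[0,0,0],[0,0,0]]]'|sed -n '1,2p;4,5p'
```

```text
t: 23.15
tool_pos: [0.5907, 0.2044, 0.0203]
contact_force: [-3.6, -1.3, 5.2]
opening: 0.0153
t: 23.45
tool_pos: [0.5907, 0.2044, 0.0203]
contact_force: [-3.6, -0.2, 6.5]
opening: 0.0151
```

```bash
python3 -m jog '[[[0,0,-0.0004],[0,0,0]],[[0,0,-0.0004],[0,0,0]]]' 0 25 |sed -n '1,2p;4,5p'; python3 -m jog '[[[0,0,0],[0,0,0]],[[0,0,0],[0,0,0]],[[0,0,0],[0,0,0]],[[0,0,0],[0,0,0]],[[0,0,0],[0,0,0]]]' 0.55; python3 - <<'E'
from h import *
S=cam("side"); I=S[0].astype(int)
for q in range(162,200): print(q,''.join('O' if (v[2]>150 and v[0]<70) else '#' if v.max()<60 else 's' if v.min()>110 else '.' for v in I[q,300:350]))
E
```

```text
t: 23.65
tool_pos: [0.5907, 0.2044, 0.0202]
contact_force: [-2.8, -0.4, 4.2]
opening: 0.0148
t: 24.15
tool_pos: [0.5906, 0.2044, 0.0199]
tool_rot: [-3.103, -0.492, -0.0]
contact_force: [0.1, 0.6, 0.3]
opening: 0.0472
grip_force: 0.0
162 ss.###.######################...............ssssss
163 ss..##..#####################.............#.ssssss
164 sss.###.######################......##....#.ssssss
165 ssss.#########################.......##...#.ssssss
166 sss..##########################.#....###....ssssss
167 ss.ss.############################...##..##.ssssss
168 ss....#############################..##...#.ssssss
169 .....##############..##################...#.ssssss
170 .....###############..################....#.ssssss
171 .....########...####..################....#.ssssss
172 .....########.s.#####.#####..##############.ssssss
173 .....########.s.####.....#....#############.ssssss
174 .....#######..s.####..OOO.#..##############.ssssss
175 .....####...#.s.##..OOOOO.#################.ssssss
176 ....##........s.#.OOOOOOO.#################.ssssss
177 ..............s..OOOOOOOO.########....
[... 522 characters left out ...]
.........OO..O.ssss..............#######
188 ...................OO...sss................#######
189 .......................sss................########
190 ##............ssss...ss..................####...##
191 ##...........ssssssssss................####....###
192 ##..........ssssssss..................####..######
193 ##..........sssss.ss.................####..#######
194 ##.............ss..................###############
195 ##.............ss.................################
196 ##...............................#################
197 ##.............................#########......####
198 ###...........................###########....#####
199 ####........................###############.######
```

Released; the key is in its original place in the image. I'll retreat straight up.

```bash
python3 -m jog '[[[0,0,-0.008],[0,0,0]],[[0,0,-0.025],[0,0,0]],[[0,0,-0.055],[0,0,0]],[[0,0,-0.095],[0,0,0]],[[0,0,-0.14],[0,0,0]]]'|sed -n '1,2p;4,5p'; python3 -m jog '[[[-0.03,0.02,-0.03],[0,0,0]],[[-0.06,0.05,-0.06],[0,0,0]],[[-0.09,0.09,-0.08],[0,0,0]],[[-0.12,0.13,-0.08],[0,0,0]],[[-0.12,0.17,-0.08],[0,0,0]]]'; python3 -m jog '[[[0,0,0],[0,0,0]],[[0,0,0],[0,0,0]],[[0,0,0],[0,0,0]],[[0,0,0],[0,0,0]],[[0,0,0],[0,0,0]]]' |head -1; python3 - <<'E'
from h import *
T=cam("top");S=cam("side"); T0=cv2.imread("pics/top0.png").astype(int); S0=cv2.imread("pics/side0.png").astype(int)
for n,c,a,b in(("top",T,T0,(255,165,300,220)),("side",S,S0,(300,160,350,210))):
    x0,y0,x1,y1=b; d=np.abs(c[0].astype(int)-a)[y0:y1,x0:x1].max(2); print(n,(d>60).sum(),np.argwhere(d>60)[:20].tolist())
I=T[0].astype(int)
for q in range(176,212): print(q,''.join('O' if (v[2]>150 and v[0]<70) else 's' if v.min()>125 else '.' for v in I[q,262:296]),''.join('O' if (v[2]>150 and v[0]<70) else 's' if v.min()>125 else '.' for v in T0[q,262:296]))
h=I[195:230,380:414].max(2)
for q in range(200,226): print(q,''.join('#' if v<100 else '.' for v in I[q,380:414].max(1)))
E
```

```text
t: 24.7
tool_pos: [0.59, 0.2043, 0.162]
contact_force: [0.2, -0.4, -0.2]
opening: 0.0469
t: 25.2
tool_pos: [0.528, 0.0043, 0.2439]
tool_rot: [3.101, 0.493, 0.008]
contact_force: [0.9, 1.0, -0.9]
opening: 0.0466
grip_force: 0.0
t: 25.7
top 8 [[17, 17], [18, 17], [19, 20], [21, 18], [24, 19], [33, 28], [41, 25], [41, 31]]
side 14 [[0, 44], [0, 45], [0, 46], [0, 47], [1, 45], [3, 23], [4, 37], [5, 37], [6, 37], [7, 37], [8, 37], [9, 37], [10, 37], [11, 37]]
176 ...............O.................. ...............O..................
177 .......O......O................... .............O....................
178 .....O....O....O.................. ....OO........O....O..............
179 ..O......O.........O.............. .........OO.......................
180 ...................O.............. ...................O..............
181 ...........ssssss................. ..O.......ssssss..................
182 ..........sssssss................. .O........ssssss..................
183 ...........ssssss................. ..........ssss....................
184 ...........sss.O.................. ..........
[... 2336 characters left out ...]
08 ..................................
209 ..................................
210 ..................................
211 ..................................
212 ..................................
213 ..................................
214 ..................................
215 ..................................
216 .................................#
217 ................................##
218 ................................##
219 .................................#
220 .................##..............#
221 .................................#
222 .................................#
223 ..................................
224 ..................................
225 ..................................
```

The key lies within about 2 mm of its start pose. The holes have turned from 0.976 to about 0.25 rad, which is consistent with the stop torque I felt. Handing in.

```bash
python3 -c "
from station import job
print(job.finish_job())"
```

```text
the job is handed in; nothing more can be done
None
```

The job is handed in: the collar was turned clockwise until the torque rose sharply at its stop, and the key is back in the wooden cradle within about 2 mm of its start pose and released; no verdict came back.

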